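Lock the air coupler that carries the nozzle

ROBOT

A 7-joint arm with a two-finger parallel gripper is mounted at the origin on a cart in front of the work surface, level with it; the furniture and walls round the work are solid. World frame = base frame: x ahead of the robot, y to its left, z up, the work surface at z = 0. Lengths are in m, angles in rad, forces in N, time in s.
With the tool pointing down it reaches from about 0.4 to 0.925 m from the base axis. Payload 4.1 kg.
Tool frame: the origin (TCP) lies on the front face of the gripper's body, between the roots of the fingers; the fingertips stand 73 mm ahead of it and the grasp point (between the pads) lies 54 mm ahead of it; z points along the fingers, y is the line along which they close (so a half turn about z gives the same grasp; the last joint's range is limited). The gripper opens to 85 mm and grips with 20 to 120 N. Pads are 22 mm wide; open, the fingers measure 114 mm over their backs; the gripper's body (76 mm by 85 mm) begins 54 mm behind the grasp point. The pads swing forward as they close: fully open they stand 13 mm farther back than shut.
Start: joints at [-1.206, 0.398, 0.045, 1.537, -0.019, 1.207, -0.051], TCP at [0.291, 0.581, 0.304] pointing down, gripper open.
Joint ranges: [-2.82, 2.82], [-0.49, 2.23], [-1.37, 1.46], [0, 2.46], [-1.36, 4.5], [0.23, 2], [-2.94, 2.94]. Speed limits (rad/s): [2.57, 2.57, 3.14, 3.14, 3.14, 3.14, 3.14].

INTERFACE

Orientations are given as a rotation vector (axis times angle).
In Python, from cell import robot gives the robot as it stands.
- The arm moves only by the shell command python3 -m jog 'ROWS' [OPENING]. ROWS is JSON, a list of rows, each a list of 2 entries, a list of its own where there are three numbers: the shift along the tool's x, y, z each as a share of 0.4 m, from -1 to 1, then the turn, a rotation vector about the tool's x, y, z each as a share of pi rad, from -1 to 1. In form: [[[x, y, z], [wx, wy, wz]], ...]. A call has 1 to 20 rows; each row is the pose to reach, as a shift and turn from the pose commanded when the call began, along the tool's axes at that moment, turning the shorter way round; what a row does not reach only later rows make up. A row lasts 1/10 s, in which the tool goes at most 50 mm and 8.59 degrees, less where a joint would pass 70% of its speed; a pose out of reach is approached as far as the arm can. A call with a number of a shift or a turn outside -1 to 1 is refused whole. A call with a gripper value outside its range is refused whole. OPENING is the opening, from 0 (shut) to 1 (fully open), set as the call begins (- or left out, the last holds). The fingers move at their own pace and stop on an object; the grip force is fixed at half the most. Time passes only in rows, so rows that repeat a pose let the fingers close. It gives the time, the measured TCP pose, the force, the opening and the grip force at its end, in the units of the state.
- robot.read_state(): the state, without advancing time (a new reading comes with each control period).
- robot.read_camera(name): name is "scene" or "side" or "wrist"; returns (picture, depth): 420x560x3 uint8, red, green, blue; 420x560 float32, m along the optical axis (not along the pixel's ray), 0 where there is no reading.
- robot.camera_info(name): a dict with "camera_matrix" (3x3 intrinsics, pixels), "cam_to_world" (4x4, takes a point from camera to world coordinates). Camera axes: x right, y down, z forward; pixel columns grow to the right and rows downward; lengths in m; the calibration is good to about 2 mm. The wrist camera is an equidistant fisheye: a pixel r from the principal point sees the ray r / f radians off the axis. A picture is of the moment at which its call begins: read the wrist's pose just before it. camera_info takes no time and is no camera call; for the wrist camera it gives the pose at the moment of the call.
- robot.sign_off(): hands the job in; it is judged then, once.
The state is a dict: "clock": time; "qpos": joint angles; "qd": joint speeds; "joint_torque": joint torques, N m; "tcp_pos": TCP position; "orientation": TCP orientation; "force": force on the tool from outside, world axes, zero at the start; "wrist_torque": the same for the moment, N m; "finger_gap": finger opening in m; "grasp_force": force on a finger pad.
Only numpy, scipy, OpenCV 4.12 (cv2) and the standard library are available. Lean on these libraries where they do the work, as an engineer would, in place of code of your own. Each camera call takes 0.05 s, during which the arm holds its last target. There are 200 camera calls.

TASK

A blow-off nozzle has been plugged into one of the two bench air couplers but is not locked in yet. On the coupler that has the nozzle standing out of its top, pull the spring collar straight up until its side pin clears the low guard block, turn it clockwise as seen from above until the pin is past the block, then let the collar spring fully down again with the pin on the other side of the block, and let go. Leave the collar of the empty coupler alone.

Things in the scene. Friction and masses are not known exactly. Their poses are not given: they have to be found in the camera images.
- fitted_grip (a point): On the axis of the collar to be locked, 97 mm above the worktop when down. The collar: round knurled aluminium sleeve, 40 mm in diameter, from 46 mm below this point to 15 mm above; grip across any diameter, fingertips at most 23 mm below this point. A fixed steel nozzle, 17 mm thick, stands out of its top to 37 mm above this point. Fixed stand, foot 90 mm in diameter, turned up to 30 degrees.
- fitted_collar (a joint): How far this collar is pulled up, m: 0 = down on the fixed flange below it, 0.016 = upper end. Spring and weight pull it down with 9 N at 0, 14 N at the upper end. Its side pin (9 mm thick, end 34 mm from the axis, 40 mm below the grip point) clears the low block above 0.0095; pull 0.012 to 0.015.
- fitted_turn (a joint): Turn of this collar, rad, growing clockwise seen from above: about 0 = unlocked (start), 1.05 = locked; stops at -0.175 and 1.225. Three steel blocks stand on the flange: the pin starts between the low middle one (12 mm high) and the taller one to the robot's right; locked is between the low and the left one. Down, it stays below 0.16 or above 0.89. It turns easily, stays where left.
- spare_grip (a point): The same grip point on the other coupler, which is alike in all its sizes but empty: nothing stands out of the open hole in its top. Its collar is to be left alone.
Not all that is in view belongs to the job. Leave any blue look-alike of the part that bears fitted_grip alone.

How it is judged:
On the way:
1. the collar of the coupler with the nozzle is pulled up clear of the low block (value of joint fitted_collar above 0.009 m), for 0.1 s.
At the end, for the whole second after the job is handed in: The collar of the coupler with the nozzle is turned at least 0.85 rad clockwise from its unlocked place and is down to within 3 mm, so that its pin stands beyond the low block; the collar of the empty coupler is down, within 6 mm of where it was (value of joint fitted_turn above 0.85 rad and value of joint fitted_collar below 0.003 m and distance of spare_grip from where it was at the start of the episode below 0.006 m); the robot touches nothing.
It fails at once if the collar of the empty coupler is pulled up by more than 6 mm (distance of spare_grip from where it was at the start of the episode above 0.006 m).
It also fails if it takes over 29 s, if anything falls off the work surface, if the arm or the gripper's body presses on something with over 40 N, if the wrist force passes 120 N, or if a joint passes its speed limit or range.

## Working session

There is one attempt and no reset: what is moved stays moved. The work goes in short steps, Python scripts to look and compute and a shell command to move; the robot and the scene stay as the last step left them, time stands still between calls to the robot, and variables do not carry over. Pictures are saved under pics/ and viewed, at most 10 in all, crops included, and the job is handed in when it is done.

```bash
mkdir -p pics; cat > h.py <<'E'
import numpy as np, cv2
from cell import robot
def snap(n):
    s=robot.camera_info(n); p,d=robot.read_camera(n)
    np.savez('%s.npz'%n,p=p,d=d,K=s['camera_matrix'],T=s['cam_to_world'])
    return p,d
def cloud(n):
    f=np.load('%s.npz'%n);d=f['d'];K=f['K'];T=np.array(f['T'])
    v,u=np.mgrid[:420,:560]
    P=np.stack([(u-K[0,2])/K[0,0]*d,(v-K[1,2])/K[1,1]*d,d],-1)
    return P@T[:3,:3].T+T[:3,3],d>0
E
python3 - <<'E'
from h import *
a,_=snap('scene');b,_=snap('side')
cv2.imwrite('pics/a.png',cv2.cvtColor(a,cv2.COLOR_RGB2BGR))
cv2.imwrite('pics/b.png',cv2.cvtColor(b,cv2.COLOR_RGB2BGR))
s=robot.read_state();print(s['clock'],s['tcp_pos'],s['orientation'],s['finger_gap'])
E
```

```text
0.1 [0.29056441 0.58095305 0.30298847] [-7.21751291e-01 -3.05730334e+00  2.66653553e-03] 0.08537329651530864
```

View pics/a.png

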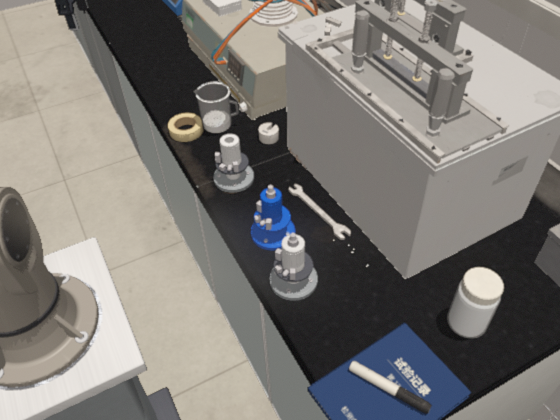

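View pics/b.png

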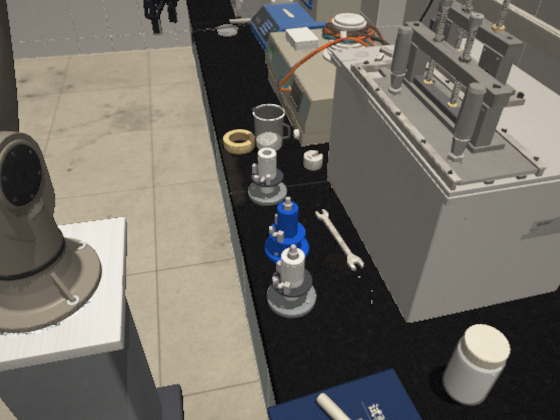

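Candidates in the scene image are grey (231,160) with an open hole (the spare), blue (271,215) which is the look-alike, and grey (292,260) with a nozzle on top, which fits. I'll confirm with a crop and measure.

```bash
python3 - <<'E'
from h import *
from scipy.optimize import least_squares
f=np.load('scene.npz')['p'][120:305,200:340];g=np.load('side.npz')['p'][140:325,230:370]
cv2.imwrite('pics/c.png',cv2.cvtColor(cv2.resize(np.hstack([f,g]),None,fx=2.8,fy=2.8,interpolation=cv2.INTER_CUBIC),cv2.COLOR_RGB2BGR))
for n,boxes in (('scene',{'noz':(260,325,228,300),'blue':(245,296,180,247),'spare':(208,258,130,192)}),('side',{'noz':(262,322,240,318),'blue':(260,312,195,262),'spare':(245,290,145,205)})):
    X,ok=cloud(n)
    for k,(u0,u1,v0,v1) in boxes.items():
        Q=X[v0:v1,u0:u1][ok[v0:v1,u0:u1]]
        out=[]
        for lo,hi in ((.07,.108),(.117,.132),(.0,.012)):
            q=Q[(Q[:,2]>lo)&(Q[:,2]<hi)]
            if len(q)<15: out.append(len(q));continue
            m=np.median(q,0)
            r=least_squares(lambda c:np.hypot(*(q[:,:2]-c[:2]).T)-c[2],[m[0]+.02,m[1],.02],loss='soft_l1',f_scale=.002)
            out.append((len(q),r.x.round(4)))
        print(n,k,'zmax',Q[:,2].max().round(3),out)
        q=Q[(Q[:,2]>.108)&(Q[:,2]<.115)]
        if len(q): print('  top ring',len(q),((q.min(0)+q.max(0))/2).round(4),np.ptp(q,axis=0).round(3))
E
```

```text
scene noz zmax 0.136 [(338, array([ 0.4504, -0.1337,  0.0222])), (64, array([ 0.4496, -0.1367,  0.0065])), (1563, array([ 0.468 , -0.104 ,  0.0675]))]
  top ring 240 [ 0.4495 -0.1368  0.1115] [0.039 0.041 0.007]
scene blue zmax 0.136 [(325, array([ 0.4696, -0.012 ,  0.0215])), (114, array([ 0.4939, -0.0859,  0.0722])), (904, array([0.487 , 0.0392, 0.0758]))]
  top ring 268 [ 0.4594 -0.0701  0.1116] [0.058 0.15  0.007]
scene spare zmax 0.114 [(327, array([0.4652, 0.1678, 0.0167])), 0, (889, array([0.4784, 0.2279, 0.0829]))]
  top ring 154 [0.4669 0.1693 0.1112] [0.04  0.04  0.006]
side noz zmax 0.136 [(410, array([ 0.4514, -0.1297,  0.023 ])), (73, array([ 0.451 , -0.1341,  0.0068])), (1881, array([ 0.4603, -0.1023,  0.07  ]))]
  top ring 257 [ 0.4505 -0.1344  0.1115] [0.038 0.04  0.007]
side blue zmax 0.136 [(371, array([ 0.4706, -0.0101,  0.0211])), (135, array([ 0.4598, -0.0775,  0.0621])), (1357, array([0.487 , 0.0492, 0.0741]))]
  top ring 385 [ 0.4603 -0.072   0.1115] [0.058 0.158 0.007]
side spare zmax 0.136 [(318, array([0.4679, 0.172 , 0.0178])), (29, array([ 0.4701, -0.012 ,  0.0054])), (1090, array([0.4735, 0.2354, 0.0882]))]
  top ring 163 [0.469  0.0953 0.1116] [0.039 0.196 0.007]
```

View pics/c.png

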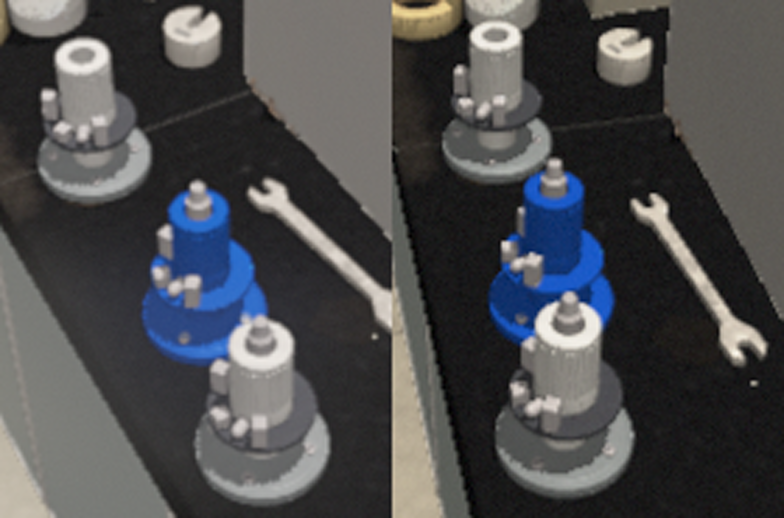

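The crop confirms that the front grey coupler carries the nozzle: its stem is at scene (293,240), and the cloud top is 0.136 m against 0.134 expected. Its axis is at about (0.450, -0.1355), with the collar top at 112 mm as given. The rear grey coupler has an open hole. I'll move halfway, turning clockwise.

```bash
python3 - <<'E'
from h import *
for n in('scene','side'):
    X,ok=cloud(n);Q=X[ok];r=np.hypot(Q[:,0]-.45,Q[:,1]+.1355)
    m=(Q[:,2]>.06)&(Q[:,2]<.5)&(r>.03)&(r<.3)&(Q[:,0]>.3)
    q=Q[m]; nb=q[np.hypot(q[:,0]-.47,q[:,1]+.012)>.04]; rn=np.hypot(nb[:,0]-.45,nb[:,1]+.1355)
    i=np.argsort(rn)[:400:50];print(n,nb[i].round(3).tolist(),rn[i].round(3))
E
python3 -m jog '[[[-0.58,-0.71,0],[0,0,0.13]],[[-0.58,-0.71,0],[0,0,0.13]],[[-0.58,-0.71,0],[0,0,0.13]],[[-0.58,-0.71,0],[0,0,0.13]],[[-0.58,-0.71,0],[0,0,0.13]],[[-0.58,-0.71,0],[0,0,0.13]],[[-0.58,-0.71,0],[0,0,0.13]],[[-0.58,-0.71,0],[0,0,0.13]],[[-0.58,-0.71,0],[0,0,0.13]],[[-0.58,-0.71,0],[0,0,0.13]]]' 1
cat > to.py <<'E'
import sys
from h import *
from scipy.spatial.transform import Rotation as R
s=robot.read_state();r=R.from_rotvec(s['orientation']);M=r.as_matrix()
x,y,z,yaw=map(float,sys.argv[1:]);yaw=np.radians(yaw)
ty=np.array([np.cos(yaw),np.sin(yaw),0]);tz=np.array([0,0,-1.]);W=np.stack([np.cross(ty,tz),ty,tz],1)
print('shift',(M.T@(np.array([x,y,z])-s['tcp_pos'])/.4).round(4),'turn',((r.inv()*R.from_matrix(W)).as_rotvec()/np.pi).round(4))
print(s['clock'],s['tcp_pos'].round(4),'yaw',np.degrees(np.arctan2(M[1,1],M[0,1])).round(1),'q',np.round(s['qpos'],2),'F',np.round(s['force'],1),s['finger_gap'],s['grasp_force'])
E
python3 to.py .45 -.1355 .25 15
```

```text
scene [[0.431, -0.112, 0.072], [0.431, -0.165, 0.069], [0.614, -0.133, 0.298], [0.614, -0.12, 0.294], [0.612, -0.104, 0.303], [0.616, -0.138, 0.312], [0.614, -0.159, 0.292], [0.614, -0.163, 0.302]] [0.03  0.035 0.164 0.165 0.165 0.166 0.166 0.167]
side [[0.432, -0.159, 0.073], [0.43, -0.161, 0.062], [0.615, -0.146, 0.305], [0.616, -0.127, 0.311], [0.615, -0.115, 0.299], [0.616, -0.154, 0.295], [0.616, -0.158, 0.302], [0.617, -0.153, 0.299]] [0.03  0.033 0.165 0.166 0.167 0.167 0.168 0.168]
clock: 1.1
tcp_pos: [0.3709, 0.2243, 0.3039]
orientation: [-1.326, -2.847, -0.001]
force: [-0.3, 0.5, -0.1]
finger_gap: 0.0853
grasp_force: 0.0
shift [-0.8159 -0.4276  0.1339] turn [ 1.000e-04 -3.000e-04  1.391e-01]
1.1 [0.3709 0.2243 0.3039] yaw 40.0 q [-0.94 -0.    0.3   2.03 -0.    1.11  0.06] F [-0.3  0.5 -0.1] 0.08532706958784261 0.0
```

```bash
python3 -m jog '[[[-0.816,-0.428,0.13],[0,0,0.139]],[[-0.816,-0.428,0.13],[0,0,0.139]],[[-0.816,-0.428,0.13],[0,0,0.139]],[[-0.816,-0.428,0.13],[0,0,0.139]],[[-0.816,-0.428,0.13],[0,0,0.139]],[[-0.816,-0.428,0.13],[0,0,0.139]],[[-0.816,-0.428,0.13],[0,0,0.139]],[[-0.816,-0.428,0.13],[0,0,0.139]],[[-0.816,-0.428,0.13],[0,0,0.139]],[[-0.816,-0.428,0.13],[0,0,0.139]],[[-0.816,-0.428,0.13],[0,0,0.139]],[[-0.816,-0.428,0.13],[0,0,0.139]]]' 1
python3 to.py .45 -.1355 .151 15
python3 - <<'E'
from h import *
i=robot.camera_info('wrist');p,d=robot.read_camera('wrist')
K=np.array(i['camera_matrix']);T=np.array(i['cam_to_world']);f=K[0,0]
for n,P in (('top',(.45,-.1355,.112)),('noz',(.45,-.1355,.134))):
    c=np.linalg.inv(T)@np.array([*P,1]);c=c[:3];th=np.arctan2(np.hypot(c[0],c[1]),c[2]);a=np.arctan2(c[1],c[0])
    u,v=K[0,2]+f*th*np.cos(a),K[1,2]+f*th*np.sin(a);print(n,u,v,'depth',c[2]);cv2.circle(p,(int(round(u)),int(round(v))),1,(255,0,0),-1)
print('f',f);cv2.imwrite('pics/d.png',cv2.cvtColor(p,cv2.COLOR_RGB2BGR))
E
```

```text
clock: 2.3
tcp_pos: [0.4505, -0.1344, 0.2519]
orientation: [-1.907, -2.496, -0.001]
force: [1.5, -0.5, -0.2]
finger_gap: 0.0855
grasp_force: 0.0
shift [-0.0024 -0.0019  0.2522] turn [ 0.0001 -0.0003  0.0012]
2.3 [ 0.4505 -0.1344  0.2519] yaw 15.2 q [-0.46  0.16  0.73  2.03 -0.13  1.    0.6 ] F [ 1.5 -0.5 -0.2] 0.08553703018713467 0.0
top 285.0280380236171 227.07166627954547 depth 0.22241237639362604
noz 284.93343604248145 239.16384939615736 depth 0.20141492697885538
f 325.19226210127806
```

View pics/d.png

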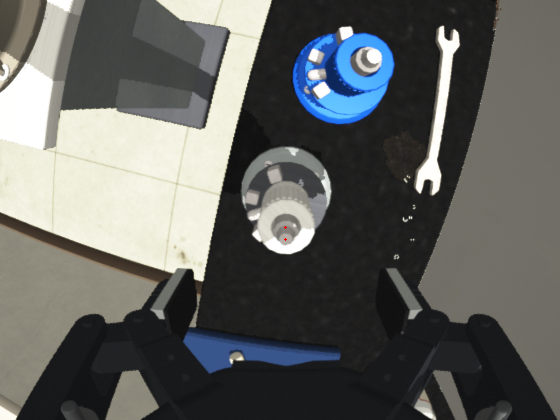

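The wrist picture confirms it: the nozzle and collar sit at (286,227), on the projected axis. I'll descend and close.

```bash
python3 -m jog '[[[-0.002,-0.002,0.08],[0,0,0]],[[-0.002,-0.002,0.16],[0,0,0]],[[-0.002,-0.002,0.22],[0,0,0]],[[-0.002,-0.002,0.25],[0,0,0]],[[-0.002,-0.002,0.254],[0,0,0]],[[-0.002,-0.002,0.254],[0,0,0]]]' 1
python3 to.py .45 -.1355 .150 15
python3 -m jog '[[[0,0,0],[0,0,0]],[[0,0,0],[0,0,0]],[[0,0,0],[0,0,0]],[[0,0,0],[0,0,0]],[[0,0,0],[0,0,0]],[[0,0,0],[0,0,0]],[[0,0,0],[0,0,0]],[[0,0,0],[0,0,0]],[[0,0,0],[0,0,0]],[[0,0,0],[0,0,0]]]' 0
python3 to.py .45 -.1355 .164 15
```

```text
clock: 2.95
tcp_pos: [0.4501, -0.1373, 0.1509]
orientation: [1.911, 2.492, 0.001]
force: [0.5, 0.3, 0.9]
finger_gap: 0.0853
grasp_force: 0.0
shift [0.0044 0.001  0.0022] turn [0.0003 0.0001 0.0002]
2.95 [ 0.4501 -0.1373  0.1509] yaw 15.0 q [-0.36  0.33  0.67  2.12 -0.29  0.77  0.76] F [0.5 0.3 0.9] 0.08526925962985539 0.0
clock: 3.95
tcp_pos: [0.4508, -0.1373, 0.1514]
orientation: [1.911, 2.491, 0.003]
force: [0.2, 1.8, 6.8]
finger_gap: 0.0385
grasp_force: 60.1
shift [ 0.0048 -0.0006 -0.0316] turn [0.0009 0.     0.0001]
3.95 [ 0.4508 -0.1373  0.1514] yaw 15.0 q [-0.36  0.33  0.67  2.12 -0.3   0.77  0.76] F [0.2 1.8 6.8] 0.03850499140620005 60.11017978191376
```

```bash
python3 -m jog '[[[0,0,-0.008],[0,0,0]],[[0,0,-0.016],[0,0,0]],[[0,0,-0.024],[0,0,0]],[[0,0,-0.03],[0,0,0]],[[0,0,-0.035],[0,0,0]],[[0,0,-0.035],[0,0,0]],[[0,0,-0.035],[0,0,0]]]'
python3 - <<'E'
from h import *
X={}
o={n:np.load(n+'.npz')['p'][225:300,250:330] for n in('scene','side')}
im=[]
for n in ('scene','side'):
    p,_=snap(n); im.append(np.hstack([o[n],p[225:300,250:330]]))
cv2.imwrite('pics/e.png',cv2.cvtColor(cv2.resize(np.vstack(im),None,fx=4,fy=4,interpolation=cv2.INTER_CUBIC),cv2.COLOR_RGB2BGR))
E
python3 to.py .45 -.1355 .164 15
```

```text
clock: 4.65
tcp_pos: [0.4506, -0.1371, 0.1639]
orientation: [1.91, 2.49, 0.001]
force: [6.3, -0.4, -11.9]
finger_gap: 0.0383
grasp_force: 61.7
shift [ 0.0044 -0.0005 -0.0004] turn [0.0008 0.0006 0.0002]
4.75 [ 0.4507 -0.1371  0.1639] yaw 15.0 q [-0.38  0.31  0.68  2.11 -0.27  0.8   0.73] F [  6.6   0.8 -11.5] 0.03859375276582457 61.679238080978394
```

View pics/e.png

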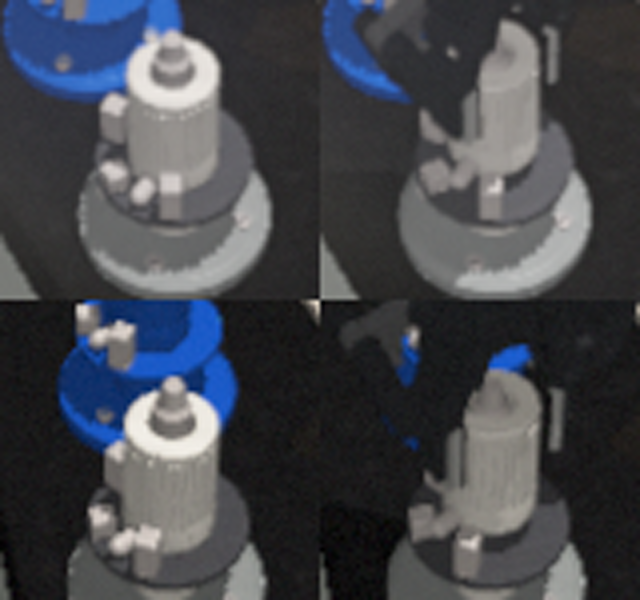

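The collar is up: its pin is raised to crop (460,150) and the force is -12 N, which matches the spring at about 12.5 mm. Next is the clockwise turn, about +tool z.

```bash
python3 -m jog '[[[0,0,-0.001],[0,0,0.03]],[[0,0,-0.001],[0,0,0.06]],[[0,0,-0.001],[0,0,0.09]],[[0,0,-0.001],[0,0,0.12]],[[0,0,-0.001],[0,0,0.15]],[[0,0,-0.001],[0,0,0.18]],[[0,0,-0.001],[0,0,0.21]],[[0,0,-0.001],[0,0,0.24]],[[0,0,-0.001],[0,0,0.27]],[[0,0,-0.001],[0,0,0.3]],[[0,0,-0.001],[0,0,0.325]],[[0,0,-0.001],[0,0,0.342]],[[0,0,-0.001],[0,0,0.342]],[[0,0,-0.001],[0,0,0.342]]]'
python3 to.py .4506 -.1371 .151 -46.5
python3 - <<'E'
from h import *
im=[]
for n in ('scene','side'):
    p,_=snap(n); im.append(p[225:300,250:330])
cv2.imwrite('pics/f.png',cv2.cvtColor(cv2.resize(np.hstack(im),None,fx=5,fy=5,interpolation=cv2.INTER_CUBIC),cv2.COLOR_RGB2BGR))
print(robot.read_state()['wrist_torque'])
E
```

```text
clock: 6.15
tcp_pos: [0.4486, -0.1366, 0.1638]
orientation: [-2.916, -1.165, 0.003]
force: [1.9, 1.0, -12.3]
finger_gap: 0.0388
grasp_force: 61.6
shift [0.0028 0.0044 0.0319] turn [-0.0006  0.0003  0.0002]
6.15 [ 0.4486 -0.1366  0.1638] yaw -46.5 q [-0.58  0.39  0.95  2.12 -0.43  0.84 -0.18] F [  1.9   1.  -12.3] 0.03880415045945563 61.58349394798279
[ 0.10234315 -0.44285052  0.04634822]
```

View pics/f.png

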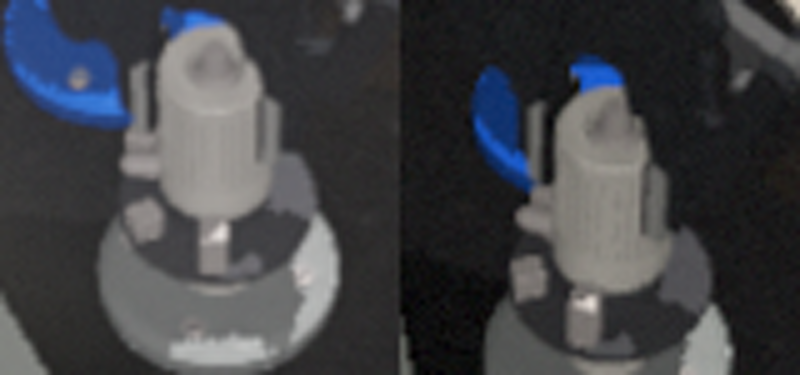

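The pin is now at (135,160) in the scene crop, beyond the low block at (145,220). The collar is still raised and the twist torque is near zero. I'll lower it, then release.

```bash
python3 -m jog '[[[0,0,0.008],[0,0,0]],[[0,0,0.016],[0,0,0]],[[0,0,0.024],[0,0,0]],[[0,0,0.029],[0,0,0]],[[0,0,0.032],[0,0,0]],[[0,0,0.033],[0,0,0]],[[0,0,0.033],[0,0,0]]]'
python3 to.py .4506 -.1371 .151 -46.5
```

```text
clock: 6.95
tcp_pos: [0.4487, -0.1368, 0.1515]
orientation: [-2.916, -1.162, 0.002]
force: [-3.4, 5.7, -5.5]
finger_gap: 0.0388
grasp_force: 62.8
shift [0.003  0.0038 0.0012] turn [-0.0011  0.     -0.0002]
6.95 [ 0.4487 -0.1368  0.1515] yaw -46.5 q [-0.55  0.41  0.92  2.13 -0.46  0.81 -0.16] F [-3.4  5.7 -5.5] 0.03875486133364328 62.81951665878296
```

Now I'll release, and retreat upwards once the fingers are open.

```bash
python3 -m jog '[[[0,0,0],[0,0,0]],[[0,0,0],[0,0,0]],[[0,0,0],[0,0,0]],[[0,0,0],[0,0,0]],[[0,0,0],[0,0,0]],[[0,0,0],[0,0,0]],[[0,0,0],[0,0,0]],[[0,0,0],[0,0,0]]]' 1
python3 -m jog '[[[0,0,-0.05],[0,0,0]],[[0,0,-0.1],[0,0,0]],[[0,0,-0.2],[0,0,0]],[[0,0,-0.3],[0,0,0]],[[0,0,-0.35],[0,0,0]],[[0,0,-0.35],[0,0,0]],[[0,0,-0.35],[0,0,0]]]' 1
python3 - <<'E'
from h import *
im=[]
for n in ('scene','side'):
    p,_=snap(n); im.append(p[225:300,250:330]); X,ok=cloud(n)
    q=X[225:300,255:330][ok[225:300,255:330]];q=q[np.hypot(q[:,0]-.45,q[:,1]+.1355)<.019]
    r=np.hypot(q[:,0]-.45,q[:,1]+.1355);t=q[(r>.011)&(r<.018)&(q[:,2]>.105)];print(n,'top z',np.median(t[:,2]),len(t))
    q=X[ok];d=q-[.45,-.1355,0];r=np.hypot(d[:,0],d[:,1])
cv2.imwrite('pics/g.png',cv2.cvtColor(cv2.resize(np.hstack(im),None,fx=5,fy=5,interpolation=cv2.INTER_CUBIC),cv2.COLOR_RGB2BGR))
E
```

```text
clock: 7.75
tcp_pos: [0.4495, -0.1374, 0.1515]
orientation: [-2.918, -1.163, -0.0]
force: [-0.3, -0.7, -0.4]
finger_gap: 0.0854
grasp_force: 0.0
clock: 8.45
tcp_pos: [0.4494, -0.137, 0.2912]
orientation: [-2.917, -1.164, -0.001]
force: [0.0, 0.2, -0.6]
finger_gap: 0.0856
grasp_force: 0.0
scene top z 0.11079761541504884 142
side top z 0.11279382753078682 174
```

View pics/g.png

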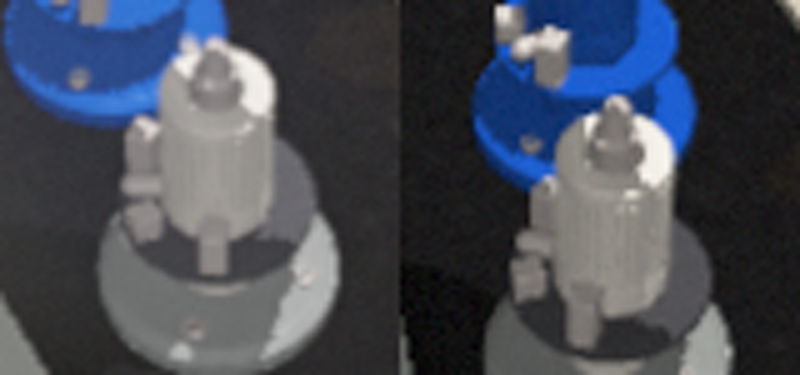

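The pin now sits at (140,185), between the low block (143,220) and the left block (143,145). The collar top is back at 0.112 m, so it is fully down, and the robot is clear.

```bash
python3 -c "
from cell import robot
print(robot.sign_off())"
```

```text
the job is handed in; nothing more can be done
None
```

I locked the nozzle coupler's collar and handed the job in at about 8.5 s: I lifted it about 12.5 mm, turned it about 61° clockwise and let it fully down with the pin past the low block, and left the empty coupler alone; the sign-off gave no verdict.

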